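# Put the opened units back with their own lids

### The arm

A 6-joint arm with a two-finger parallel gripper is mounted at the origin on the work surface. World frame = base frame: x ahead of the robot, y to its left, z up, the work surface at z = 0. Lengths are in m, angles in rad, forces in N, time in s.
With the tool pointing down it reaches from about 0.3 to 0.875 m from the base axis. Payload 6.4 kg.
Tool frame: the origin (TCP) lies where the fingers leave the gripper's body, on its centre line; the fingertips stand 73 mm ahead of it and the grasp point (between the pads) lies 54 mm ahead of it; z points along the fingers, y is the line along which they close (so a half turn about z gives the same grasp; the last joint's range is limited). The gripper opens to 85 mm and grips with 20 to 120 N. Pads are 22 mm wide; open, the fingers measure 114 mm over their backs; the gripper's body (76 mm by 85 mm) begins 54 mm behind the grasp point. The pads swing forward as they close: fully open they stand 13 mm farther back than shut.
Start: joints at [-0.206, 0.181, 1.607, -0, 1.354, -0.206], TCP at [0.575, 0, 0.304] pointing down, gripper open.
Joint ranges: [-2.99, 2.99], [-0.89, 2.07], [0.3, 2.58], [-1.14, 4.28], [0, 2.63], [-3.12, 3.12]. Speed limits (rad/s): [2.57, 2.57, 3.01, 3.14, 3.14, 3.14].

### API

Orientations are given as a unit quaternion [w, x, y, z].
In Python, from bench import ctrl gives the robot as it stands.
- The arm moves only by the tool carry_out, never from a script. Its argument "steps" is one flat list of numbers, 7 for each row, row after row: the shift along the tool's x, y, z in m, then the turn, a rotation vector about the tool's x, y, z in rad, then the opening, from 0 (shut) to 1 (fully open). In form: [dx, dy, dz, wx, wy, wz, claw, dx, dy, dz, wx, wy, wz, claw, ...]. A call has 1 to 20 rows; each row is the pose to reach, as a shift and turn from the pose commanded when the call began, along the tool's axes at that moment; what a row does not reach only later rows make up. A row lasts 1/10 s, in which the tool goes at most 50 mm and 8.59 degrees, less where a joint would pass 70% of its speed; a pose out of reach is approached as far as the arm can. A call with a gripper value outside its range is refused whole. The fingers move at their own pace and stop on an object; the grip force is fixed at half the most. Time passes only in rows, so rows that repeat a pose let the fingers close. It gives the time, the measured TCP pose, the force, the opening and the grip force at its end, in the units of the state.
- ctrl.get_obs(): the state, without advancing time (a new reading comes with each control period).
- ctrl.camera(name): name is "scene" or "side" or "wrist"; returns the picture (384x512x3 uint8, red, green, blue); there is no depth.
- ctrl.camera_params(name): a dict with "vertical_fov" (degrees; the focal length in pixels is half the picture's height over the tangent of half this angle, whatever the lens; pixels are square), "cx", "cy" (the principal point, pixels), "cam_to_world" (4x4, takes a point from camera to world coordinates); the wrist camera has in their place "hand_eye" (4x4, takes a point from camera to tool coordinates, whose origin is the TCP and whose axes are the flange's). Camera axes: x right, y down, z forward; pixel columns grow to the right and rows downward; lengths in m; the calibration is good to about 2 mm. A picture is of the moment at which its call begins: read the wrist's pose just before it. camera_params takes no time and is no camera call.
- ctrl.hand_in(): hands the job in; it is judged then, once.
The state is a dict: "time_s": time; "q": joint angles; "dq": joint speeds; "joint_efforts": joint torques, N m; "eef_pos": TCP position; "eef_rot": TCP orientation; "wrist_force": force on the tool from outside, world axes, zero at the start; "torque": the same for the moment, N m; "opening": opening from 0.0 (shut) to 1.0 (fully open); "grasp_force": force on a finger pad.
Only numpy, scipy, OpenCV 4.12 (cv2) and the standard library are available. Lean on these libraries where they do the work, as an engineer would, in place of code of your own. Each camera call takes 0.05 s, during which the arm holds its last target. There are 200 camera calls.

### The job

The three opened instrument units were put back in the wrong job trays, each beside another unit's lid. Move every unit into the tray that holds its own lid (the one of its own shape), standing upright and flat on the tray floor in the larger compartment; the empty tray or clear bench may be used for parking, but must end up empty again. The units are open, so never tip them over, and leave the flux bottle, the screwdriver and the meter where they are.

Things in the scene. Friction and masses are not known exactly. Their poses are not given: they have to be found in the camera images.
- unit_round: Opened aluminium housing, no lid, board seen inside, upright: round, 52 mm diameter, 58 high. Origin: centre of underside, z up. Grip the +x/-x sides; brass connector on +y, 18 mm wide sticking out 11 mm at 30 mm height. 0.18-0.42 kg. Starts on the floor of the larger compartment of tray_square, yaw within 0.6 of the tray's.
- unit_square: Opened aluminium housing, no lid, board seen inside, upright: square, 50 x 50 mm, 52 high. Origin: centre of underside, z up. Grip the +x/-x sides; brass connectors on +y and -y, 18 mm wide sticking out 11 mm at 28 mm height. 0.18-0.42 kg. Starts on the floor of the larger compartment of tray_oblong, yaw within 0.25 of the tray's.
- unit_oblong: Opened aluminium housing, no lid, board seen inside, upright: oblong, 36 (x) x 80 mm (y), 46 high. Origin: centre of underside, z up. Grip the +x/-x sides; brass connectors on +y and -y, 18 mm wide sticking out 11 mm at 24 mm height. 0.18-0.42 kg. Starts on the floor of the larger compartment of tray_round, yaw within 0.1 of the tray's.
- tray_round: Blue job tray fixed on the bench, 155 (x) x 116 mm (y), walls 3 thick, 12 high, floor 3 thick. Origin: centre of underside; z up, yaw within 0.4 of the world's. Rib 12 high at x=+12 mm: on its -x side the larger compartment, for a unit (85 x 110 mm, centre x=-32, y=0); on +x the lid's. Holds unit_round's lid: round aluminium disc, 52 mm, 7 thick; it stays there.
- tray_square: Blue job tray fixed on the bench, 155 (x) x 116 mm (y), walls 3 thick, 12 high, floor 3 thick. Origin: centre of underside; z up, yaw within 0.4 of the world's. Rib 12 high at x=+12 mm: on its -x side the larger compartment, for a unit (85 x 110 mm, centre x=-32, y=0); on +x the lid's. Holds unit_square's lid: square aluminium plate 50 x 50 mm, 6 thick; it stays there.
- tray_oblong: Blue job tray fixed on the bench, 155 (x) x 116 mm (y), walls 3 thick, 12 high, floor 3 thick. Origin: centre of underside; z up, yaw within 0.4 of the world's. Rib 12 high at x=+12 mm: on its -x side the larger compartment, for a unit (85 x 110 mm, centre x=-32, y=0); on +x the lid's. Holds unit_oblong's lid: aluminium plate 36 (x) x 80 mm (y), 6 thick; it stays there.
- tray_spare: Blue job tray fixed on the bench, 155 (x) x 116 mm (y), walls 3 thick, 12 high, floor 3 thick. Origin: centre of underside; z up, yaw within 0.4 of the world's. Rib 12 high at x=+12 mm: on its -x side the larger compartment, for a unit (85 x 110 mm, centre x=-32, y=0); on +x the lid's. Both compartments empty at the start: the free tray.
- flux_bottle: Bystander: white plastic dispenser bottle, 50 mm diameter, 110 mm high, with a thin bent spout up to 150 mm. Origin: centre of its underside.
- screwdriver: Bystander: screwdriver about 170 mm long and 25 mm thick lying on the bench near the robot, roughly along world y. Origin at its underside, x along the tool.
- multimeter: Bystander: grey hand-held meter lying flat, 150 x 74 mm, 40 mm high with its dial. Origin: centre of its underside.
Things that resemble listed ones, but are neither listed nor needed, are in the scene too. Leave any orange look-alike of the unit_oblong alone.

How it is judged:
At the end, for the whole second after the job is handed in: each unit stands released, at rest and upright (0.06 rad) in the tray with its own lid, flat on the floor (underside under 6 mm above the tray's underside; not on wall, rib or lid), its origin in the larger compartment (tray x -64 to 0 mm, y within 45 mm) (x of unit_round in the frame of tray_round between -0.064 and 0 m and y of unit_round in the frame of tray_round between -0.045 and 0.045 m and z of unit_round in the frame of tray_round between -0.002 and 0.006 m and angle between each of unit_round, unit_square, unit_oblong's own z axis and vertical below 0.06 rad and linear speed of each of unit_round, unit_square, unit_oblong below 0.02 m/s and angular speed of each of unit_round, unit_square, unit_oblong below 0.2 rad/s and x of unit_square in the frame of tray_square between -0.064 and 0 m and y of unit_square in the frame of tray_square between -0.045 and 0.045 m and z of unit_square in the frame of tray_square between -0.002 and 0.006 m and x of unit_oblong in the frame of tray_oblong between -0.064 and 0 m and y of unit_oblong in the frame of tray_oblong between -0.045 and 0.045 m and z of unit_oblong in the frame of tray_oblong between -0.002 and 0.006 m); the robot touches nothing.
It fails at once if an open unit tips more than 0.6 rad from upright (angle between any of unit_round, unit_square, unit_oblong's own z axis and vertical above 0.6 rad).
It fails at once if the bottle, the screwdriver or the meter is moved more than 30 mm (distance of any of flux_bottle, screwdriver, multimeter from where it was at the start of the episode above 0.03 m).
It also fails if it takes over 118 s, if anything falls off the work surface, if the arm or the gripper's body presses on something with over 40 N, if the wrist force passes 120 N, or if a joint passes its speed limit or range.

## Working session

There is one attempt and no reset: what is moved stays moved. The work goes in short steps, Python scripts to look and compute and a tool call to move; the robot and the scene stay as the last step left them, time stands still between calls to the robot, and variables do not carry over. Pictures are saved under pics/ and viewed, at most 14 in all, crops included, and the job is handed in when it is done.

Besides the shell and the picture viewer there is one more tool, called after "Request:" by a JSON object that holds its "name" and its "arguments", one argument or row to a line. carry_out: Moves the arm, as the interface text tells. Its arguments: {"type":"object","properties":{"steps":{"type":"array"}},"required":["steps"]}

```bash
mkdir -p pics
cat > h.py <<'E'
import numpy as np, cv2
from bench import ctrl
from scipy.spatial.transform import Rotation as R
def snap(n,f):
    o=ctrl.get_obs(); im=ctrl.camera(n); cv2.imwrite('pics/'+f,cv2.cvtColor(im,cv2.COLOR_RGB2BGR)); return o,im
def T(n,o=None):
    p=ctrl.camera_params(n)
    if n!='wrist': return p,np.array(p['cam_to_world'])
    o=o or ctrl.get_obs(); M=np.eye(4); w,x,y,z=o['eef_rot']; M[:3,:3]=R.from_quat([x,y,z,w]).as_matrix(); M[:3,3]=o['eef_pos']
    return p,M@np.array(p['hand_eye'])
def ray(n,uv,z,o=None,M=None):
    p,M0=T(n,o); M=M0 if M is None else M
    f=192/np.tan(np.radians(p['vertical_fov']/2))
    d=M[:3,:3]@np.array([(uv[0]-p['cx'])/f,(uv[1]-p['cy'])/f,1]); c=M[:3,3]
    return c+d*(z-c[2])/d[2]
E
python3 - <<'E'
from h import *
for n in('scene','side','wrist'):
    o,im=snap(n,n+'0.png'); p,M=T(n); print(n,im.shape,p['vertical_fov'],p['cx'],p['cy'],M.round(3).tolist())
    cv2.imwrite(f'pics/{n}0b.png',cv2.resize(cv2.imread(f'pics/{n}0.png'),(800,600),interpolation=cv2.INTER_CUBIC))
print(o)
E
```

```text
scene (384, 512, 3) 42.176831554529386 249.4244979690977 194.5281252757706 [[0.031, 0.833, -0.553, 1.269], [1.0, -0.027, 0.014, -0.072], [-0.003, -0.553, -0.833, 1.187], [0.0, 0.0, 0.0, 1.0]]
side (384, 512, 3) 47.47049528197888 259.3443578792115 184.99875382888337 [[0.984, -0.101, 0.144, 0.301], [-0.175, -0.657, 0.733, -1.12], [0.021, -0.747, -0.665, 0.973], [0.0, 0.0, 0.0, 1.0]]
wrist (384, 512, 3) 70.75230609559914 256.76805861913834 189.82271960055098 [[1.0, 0.001, -0.0, 0.575], [0.001, -0.956, -0.294, 0.075], [-0.001, 0.294, -0.956, 0.374], [0.0, 0.0, 0.0, 1.0]]
{'time_s': 0.1, 'q': array([-2.06306132e-01,  1.81485486e-01,  1.60790674e+00,  1.45845567e-05,
        1.35382370e+00, -2.06287078e-01]), 'dq': array([ 0.00089768, -0.00234016, -0.00177814,  0.0014613 ,  0.00113175,
       -0.00065133]), 'joint_efforts': array([-2.02498759e-04, -4.45872438e+01, -3.52238703e+01, -4.27332343e-04,
        4.16999465e-03,  3.20961749e-05]), 'eef_pos': array([5.74611533e-01, 9.88631591e-05, 3.03064236e-01]), 'eef_rot': array([-6.83198226e-04,  7.07114399e-01,  7.07098697e-01, -4.38226086e-04]), 'wrist_force': array([ 0.18569558, -0.32395955, -0.32479933]), 'torque': array([-0.02681623,  0.0059282 ,  0.03197003]), 'grasp_force': 0.0, 'opening': 0.9989000943392378}
```

View pics/scene0b.png

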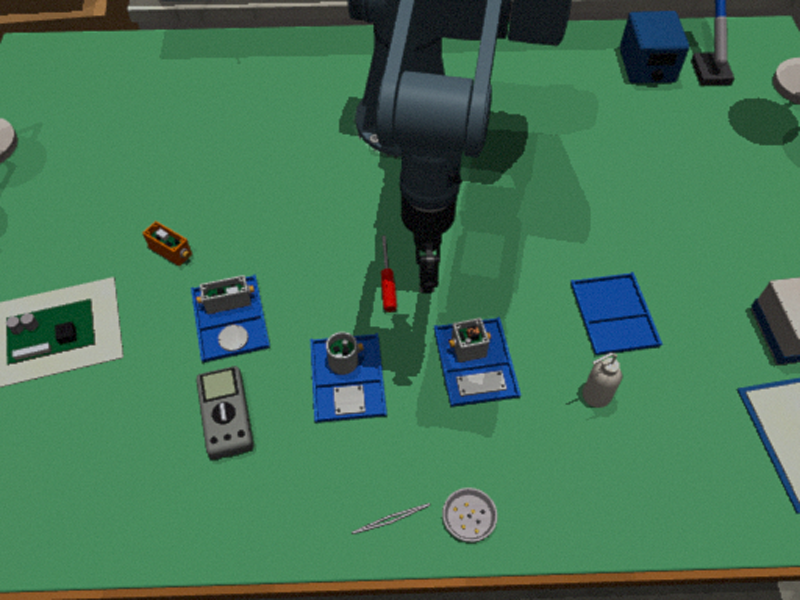

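View pics/side0b.png

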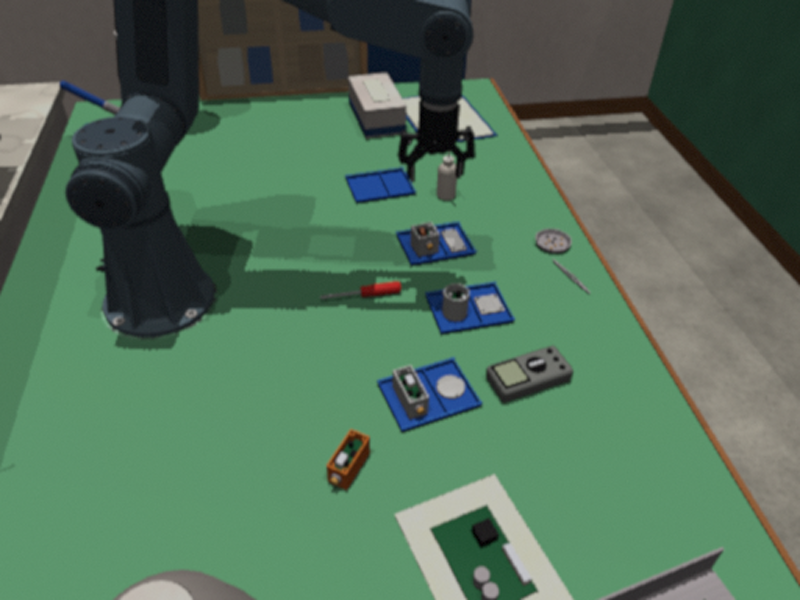

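View pics/wrist0b.png

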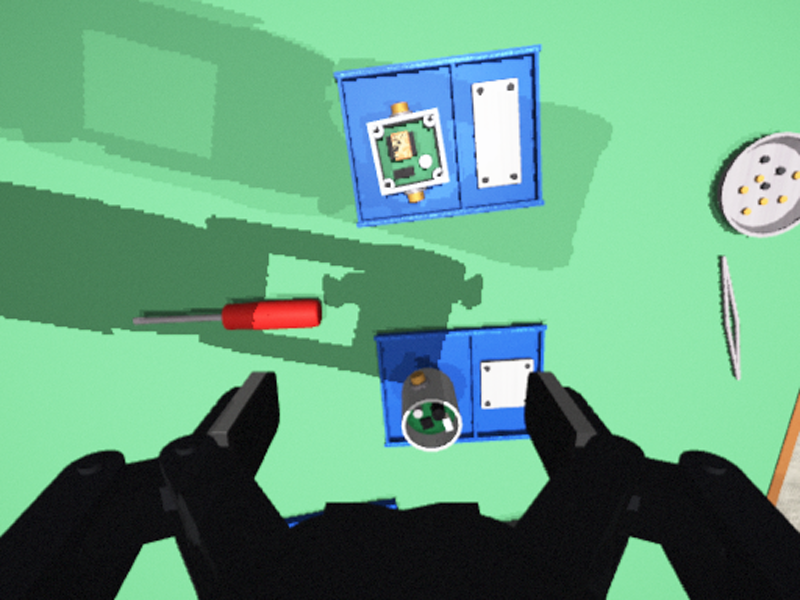

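The scene view shows (800x600 pixels) tray_round with the oblong unit at (230,315), tray_square with the round unit at (348,375), tray_oblong with the square unit at (475,360), the spare tray at (615,312) and the bottle at (602,380). The meter (225,410), screwdriver (388,280) and orange decoy (167,242) are also visible. Side and wrist views agree. Next I fit the tray boxes to the blue masks and make rough unit estimates.

```bash
cat > fit.py <<'E'
from h import *
from scipy.optimize import minimize
def proj(P,p,M):
    f=192/np.tan(np.radians(p['vertical_fov']/2)); c=(np.asarray(P)-M[:3,3])@M[:3,:3]
    return np.c_[f*c[:,0]/c[:,2]+p['cx'],f*c[:,1]/c[:,2]+p['cy']]
def box(x,y,a,sx,sy,z0,z1):
    P=np.array([[i*sx/2,j*sy/2] for i in(-1,1) for j in(-1,1)])@np.array([[np.cos(a),np.sin(a)],[-np.sin(a),np.cos(a)]])+[x,y]
    return np.vstack([np.c_[P,np.full(4,z)] for z in(z0,z1)])
def fithull(hull,p,M,init,sx,sy,z0,z1):
    def cost(v):
        h=cv2.convexHull(proj(box(*v,sx,sy,z0,z1),p,M).astype(np.float32))
        i,_=cv2.intersectConvexConvex(h,hull); return -i/(cv2.contourArea(h)+cv2.contourArea(hull)-i)
    r=min((minimize(cost,[init[0],init[1],a],method='Nelder-Mead',options=dict(initial_simplex=[[init[0]+dx,init[1]+dy,a+da] for dx,dy,da in((0,0,0),(.02,0,0),(0,.02,0),(0,0,.1))],xatol=1e-5,fatol=1e-6)) for a in(-.3,0,.3)),key=lambda r:r.fun)
    return r.x,-r.fun
def blue(im):
    hsv=cv2.cvtColor(im,cv2.COLOR_RGB2HSV); return cv2.inRange(hsv,(105,150,40),(125,255,255))
E
python3 - <<'E'
from fit import *
for cam in('scene','side'):
    im=cv2.cvtColor(cv2.imread(f'pics/{cam}0.png'),cv2.COLOR_BGR2RGB); p,M=T(cam)
    m=cv2.morphologyEx(blue(im),cv2.MORPH_CLOSE,np.ones((3,3)))
    for c in cv2.findContours(m,cv2.RETR_EXTERNAL,cv2.CHAIN_APPROX_NONE)[0]:
        if cv2.contourArea(c)<350: continue
        c=cv2.convexHull(c).astype(np.float32); (u,v),_,_=cv2.minAreaRect(c)
        g=ray(cam,(u,v),.006,M=M)
        if not(.3<g[0]<.8 and abs(g[1])<.6): continue
        x,iou=fithull(c,p,M,g[:2],.155,.116,0,.012); print(cam,x.round(4),round(iou,3))
for n,uv,z in(('oblong',(224,288),.049),('round',(342,340),.061),('square',(471,329),.055)):
    print(n,ray('scene',np.array(uv)/1.5625,z).round(3))
for n,uv,z in(('oblong',(411,385),.049),('round',(456,290),.061),('square',(425,234),.055)):
    print(n,ray('side',np.array(uv)/1.5625,z).round(3))
for n,uv in(('bottle',(600,403)),('meter',(225,410)),('sd tip',(386,240)),('sd end',(390,305))): print(n,ray('scene',np.array(uv)/1.5625,.01).round(3))
E
```

```text
scene [ 0.6297 -0.1306  0.0644] 0.961
scene [0.6054 0.0932 0.1229] 0.972
scene [ 0.5021 -0.343   0.2114] 0.966
scene [0.5141 0.3528 0.1123] 0.977
side [ 0.505  -0.3366  0.2243] 0.939
side [ 0.6324 -0.1242  0.0627] 0.927
side [0.5164 0.3591 0.042 ] 0.865
oblong [ 0.47  -0.347  0.049]
round [ 0.592 -0.136  0.061]
square [0.573 0.084 0.055]
oblong [ 0.468 -0.352  0.049]
round [ 0.6   -0.132  0.061]
square [0.576 0.068 0.055]
bottle [0.698 0.293 0.01 ]
meter [ 0.691 -0.333  0.01 ]
sd tip [ 0.34  -0.055  0.01 ]
sd end [ 0.49  -0.052  0.01 ]
```

Run:
```python
from h import *
s=1.5625
def pr(n,L,z):
    P=np.array([ray('wrist',np.array(u)/s,z)[:2] for u in L]); e=np.roll(P,-1,0)-P
    print(n,'c',P.mean(0).round(4),'len',np.linalg.norm(e,axis=1).round(3),'ang',np.degrees(np.arctan2(e[:,1],e[:,0])).round(1))
pr('square',[(366,126),(438,108),(448,182),(379,196)],.055)
pr('tray_obl',[(336,74),(540,47),(543,203),(360,225)],.012)
pr('tray_sq',[(377,333),(546,325),(547,438),(385,445)],.012)
pr('round',[(432,424)],.061)
```

```text
square c [0.5791 0.0836] len [0.052 0.05  0.051 0.049] ang [  13.1  -80.2 -168.8  100. ]
tray_obl c [0.6091 0.0945] len [0.157 0.117 0.155 0.117] ang [   6.8  -83.2 -173.2   97.5]
tray_sq c [ 0.6345 -0.128 ] len [0.155 0.121 0.162 0.121] ang [   3.   -83.7 -177.    92.9]
round c [ 0.601  -0.1353] len [0.] ang [0.]
```

Run:
```python
import cv2
im=cv2.imread('pics/wrist0.png'); cv2.imwrite('pics/w0c.png',cv2.resize(im[20:160,200:360],None,fx=4.2,fy=4.2,interpolation=cv2.INTER_CUBIC))
```

```text
(no output)
```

View pics/w0c.png

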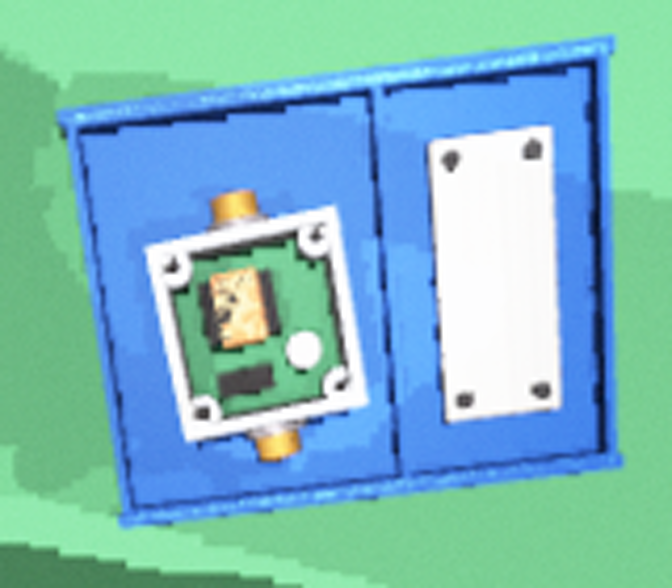

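Edge lengths match the known sizes (50 and 155x117 mm), so I trust square unit at (0.579, 0.084) with yaw about 11°. I'll move there and grip it.

Request:
{"name": "carry_out", "arguments": {
  "steps": [0.042,0.002,0.04,0,0,-0.1,1,0.084,0.004,0.07,0,0,-0.19,1,0.084,0.004,0.1,0,0,-0.19,1,0.084,0.004,0.14,0,0,-0.19,1,0.084,0.004,0.17,0,0,-0.19,1,0.084,0.004,0.2,0,0,-0.19,1,0.084,0.004,0.215,0,0,-0.19,1,0.084,0.004,0.217,0,0,-0.19,1,0.084,0.004,0.217,0,0,-0.19,1,0.084,0.004,0.217,0,0,-0.19,0.3,0.084,0.004,0.217,0,0,-0.19,0.3,0.084,0.004,0.217,0,0,-0.19,0.3,0.084,0.004,0.217,0,0,-0.19,0.3,0.084,0.004,0.217,0,0,-0.19,0.3,0.084,0.004,0.217,0,0,-0.19,0.3,0.084,0.004,0.217,0,0,-0.19,0.3,0.084,0.004,0.217,0,0,-0.19,0.3]
}}

```text
time_s: 1.85
eef_pos: [0.5801, 0.0839, 0.0885]
eef_rot: [0.001, 0.637, 0.771, 0.001]
wrist_force: [-0.8, -0.1, 6.7]
opening: 0.582
grasp_force: 63.5
```

Request:
{"name": "carry_out", "arguments": {
  "steps": [0,0,-0.015,0,0,0,0.3,0,0,-0.05,0,0,0,0.3,0.03,-0.006,-0.055,0,0,0,0.3,0.07,-0.013,-0.055,0,0,0,0.3,0.11,-0.02,-0.055,0,0,0,0.3,0.14,-0.026,-0.055,0,0,0,0.3,0.149,-0.027,-0.05,0,0,0,0.3,0.149,-0.027,-0.03,0,0,0,0.3,0.149,-0.027,-0.012,0,0,0,0.3,0.149,-0.027,-0.004,0,0,0,0.3,0.149,-0.027,0.001,0,0,0,0.3,0.149,-0.027,0.002,0,0,0,0.3,0.149,-0.027,0.002,0,0,0,0.3,0.149,-0.027,0.002,0,0,0,1,0.149,-0.027,0.002,0,0,0,1,0.149,-0.027,0.002,0,0,0,1,0.149,-0.027,0.002,0,0,0,1,0.149,-0.027,-0.03,0,0,0,1,0.149,-0.027,-0.07,0,0,0,1,0.149,-0.027,-0.12,0,0,0,1]
}}

```text
time_s: 3.85
eef_pos: [0.5231, 0.2249, 0.2065]
eef_rot: [-0.001, 0.637, 0.771, -0.002]
wrist_force: [1.2, -0.6, -0.2]
opening: 1.001
grasp_force: 0.0
```

Request:
{"name": "carry_out", "arguments": {
  "steps": [-0.04,-0.007,-0.02,0,0,0.02,1,-0.085,-0.014,-0.04,0,0,0.05,1,-0.13,-0.021,-0.06,0,0,0.08,1,-0.175,-0.028,-0.08,0,0,0.1,1,-0.22,-0.036,-0.1,0,0,0.12,1,-0.265,-0.043,-0.12,0,0,0.15,1,-0.31,-0.05,-0.14,0,0,0.17,1,-0.355,-0.058,-0.15,0,0,0.19,1,-0.4,-0.065,-0.154,0,0,0.19,1,-0.445,-0.072,-0.154,0,0,0.19,1,-0.49,-0.08,-0.154,0,0,0.19,1,-0.53,-0.086,-0.154,0,0,0.19,1,-0.565,-0.092,-0.154,0,0,0.19,1,-0.588,-0.096,-0.154,0,0,0.19,1,-0.588,-0.096,-0.154,0,0,0.19,1,-0.588,-0.096,-0.154,0,0,0.19,1,-0.588,-0.096,-0.154,0,0,0.19,1]
}}

```text
time_s: 5.55
eef_pos: [0.5413, -0.3692, 0.3609]
eef_rot: [-0.0, 0.707, 0.707, 0.0]
wrist_force: [0.7, -1.1, 0.3]
opening: 0.999
grasp_force: 0.0
```

Run:
```python
from h import *
o,im=snap('wrist','w1.png'); print(o['eef_pos'],o['eef_rot'],o['time_s'])
cv2.imwrite('pics/w1b.png',cv2.resize(cv2.imread('pics/w1.png'),(800,600),interpolation=cv2.INTER_CUBIC))
```

```text
[ 0.54127717 -0.36924199  0.36087025] [-2.48604381e-04  7.06790708e-01  7.07422653e-01  1.52401463e-04] 5.55
```

View pics/w1b.png

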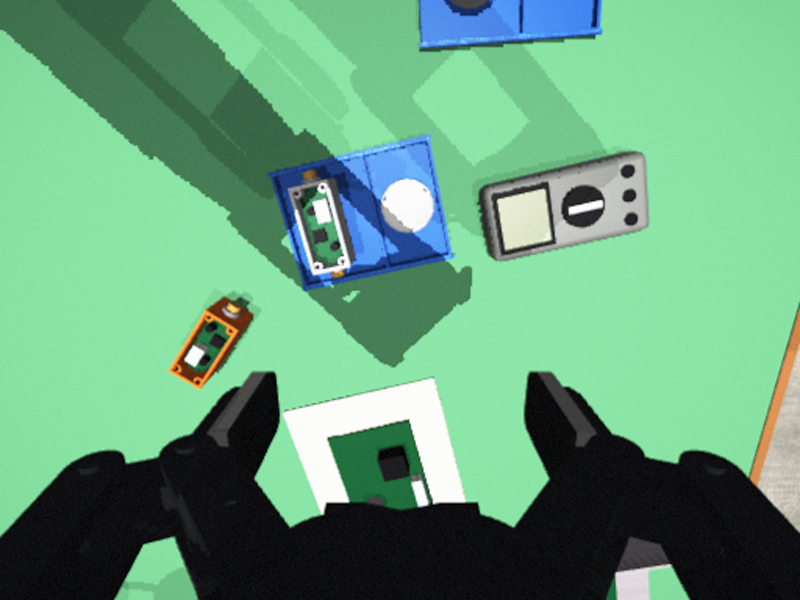

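The view shows the oblong unit at (320,228) in tray_round, corners roughly (270,173), (430,135), (452,256) and (304,290), with its left side to the bench edge. A crop gives the exact corners.

Run:
```python
import cv2
im=cv2.imread('pics/w1.png'); cv2.imwrite('pics/w1c.png',cv2.resize(im[80:190,165:295],None,fx=5,fy=5,interpolation=cv2.INTER_CUBIC))
```

```text
(no output)
```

View pics/w1c.png

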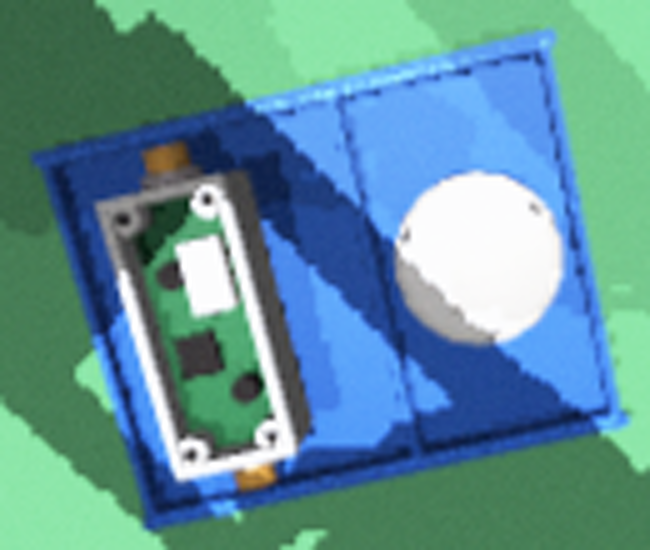

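```bash
cat >> h.py <<'E'
def pr(n,L,z,off=(0,0),s=1,cam='wrist'):
    P=np.array([ray(cam,np.array(u)/s+off,z)[:2] for u in L]); e=np.roll(P,-1,0)-P
    print(n,'c',P.mean(0).round(4),'len',np.linalg.norm(e,axis=1).round(3),'ang',np.degrees(np.arctan2(e[:,1],e[:,0])).round(1))
def go(x,y,z,yaw):
    "shift and turn from the present pose to TCP x,y,z with tool y axis at yaw"
    o=ctrl.get_obs(); w,a,b,c=o['eef_rot']; r=R.from_quat([a,b,c,w]).as_matrix()
    d=r.T@(np.array([x,y,z])-o['eef_pos']); now=np.arctan2(r[1,1],r[0,1]); print('now yaw',round(now,3),'shift',d.round(4),'wz',round(-(yaw-now),3))
E
python3 - <<'E'
from h import *
pr('obl',[(97,203),(217,183),(295,455),(178,479)],.049,(165,80),5)
pr('tray_rnd',[(33,157),(552,35),(626,424),(150,527)],.012,(165,80),5)
pr('lid',[(480,258)],.01,(165,80),5)
E
```

```text
obl c [ 0.4678 -0.3487] len [0.034 0.078 0.035 0.08 ] ang [   9.2  -76.1 -168.1  102.7]
tray_rnd c [ 0.5049 -0.3416] len [0.158 0.118 0.156 0.118] ang [  12.6  -77.3 -167.4  103.4]
lid c [ 0.5481 -0.3308] len [0.] ang [0.]
```

Request:
{"name": "carry_out", "arguments": {
  "steps": [0.007,-0.025,0.03,0,0,-0.12,1,0.015,-0.055,0.07,0,0,-0.23,1,0.02,-0.073,0.11,0,0,-0.23,1,0.02,-0.073,0.15,0,0,-0.23,1,0.02,-0.073,0.19,0,0,-0.23,1,0.02,-0.073,0.225,0,0,-0.23,1,0.02,-0.073,0.255,0,0,-0.23,1,0.02,-0.073,0.27,0,0,-0.23,1,0.02,-0.073,0.275,0,0,-0.23,1,0.02,-0.073,0.275,0,0,-0.23,1,0.02,-0.073,0.275,0,0,-0.23,0.15,0.02,-0.073,0.275,0,0,-0.23,0.15,0.02,-0.073,0.275,0,0,-0.23,0.15,0.02,-0.073,0.275,0,0,-0.23,0.15,0.02,-0.073,0.275,0,0,-0.23,0.15,0.02,-0.073,0.275,0,0,-0.23,0.15,0.02,-0.073,0.275,0,0,-0.23,0.15,0.02,-0.073,0.275,0,0,-0.23,0.15]
}}

```text
time_s: 7.4
eef_pos: [0.4687, -0.3509, 0.0871]
eef_rot: [0.001, 0.621, 0.784, -0.0]
wrist_force: [-1.4, -0.1, 5.3]
opening: 0.41
grasp_force: 61.1
```

Run:
```python
from h import *
a=.119; t=np.array([.609,.0945])-.034*np.array([np.cos(a),np.sin(a)]); print(t)
go(t[0],t[1],ctrl.get_obs()['eef_pos'][2],a)
```

```text
[0.57524045 0.09046354]
now yaw 0.23 shift [ 0.4055  0.2044 -0.0005] wz 0.111
```

Request:
{"name": "carry_out", "arguments": {
  "steps": [0,0,-0.015,0,0,0,0.15,0,0,-0.05,0,0,0,0.15,0.02,0.01,-0.085,0,0,0.01,0.15,0.055,0.028,-0.11,0,0,0.02,0.15,0.095,0.048,-0.12,0,0,0.035,0.15,0.135,0.068,-0.12,0,0,0.045,0.15,0.175,0.088,-0.12,0,0,0.055,0.15,0.215,0.108,-0.12,0,0,0.065,0.15,0.255,0.129,-0.12,0,0,0.075,0.15,0.295,0.149,-0.12,0,0,0.085,0.15,0.335,0.169,-0.12,0,0,0.1,0.15,0.37,0.187,-0.12,0,0,0.11,0.15,0.395,0.199,-0.11,0,0,0.11,0.15,0.405,0.204,-0.09,0,0,0.11,0.15,0.4055,0.2045,-0.06,0,0,0.11,0.15,0.4055,0.2045,-0.03,0,0,0.11,0.15,0.4055,0.2045,-0.03,0,0,0.11,0.15,0.4055,0.2045,-0.03,0,0,0.11,0.15]
}}

```text
time_s: 9.2
eef_pos: [0.5745, 0.0911, 0.1162]
eef_rot: [-0.001, 0.663, 0.748, -0.0]
wrist_force: [0.3, 0.5, -0.7]
opening: 0.409
grasp_force: 60.5
```

Run:
```python
from h import *
a=.119; t=np.array([.609,.0945])-.034*np.array([np.cos(a),np.sin(a)]); print(t)
go(t[0],t[1],.0871,a)
```

```text
[0.57524045 0.09046354]
now yaw 0.12 shift [-0.0007  0.0007  0.0291] wz 0.001
```

Request:
{"name": "carry_out", "arguments": {
  "steps": [0,0,0.012,0,0,0,0.15,0,0,0.022,0,0,0,0.15,0,0,0.027,0,0,0,0.15,0,0,0.03,0,0,0,0.15,0,0,0.03,0,0,0,0.15,0,0,0.03,0,0,0,0.15,0,0,0.03,0,0,0,1,0,0,0.03,0,0,0,1,0,0,0.03,0,0,0,1,0,0,0.03,0,0,0,1,0,0,0.015,0,0,0,1,0,0,-0.02,0,0,0,1,0,0,-0.06,0,0,0,1]
}}

```text
time_s: 10.5
eef_pos: [0.5739, 0.0911, 0.1765]
eef_rot: [-0.001, 0.663, 0.748, -0.001]
wrist_force: [1.0, -0.8, 0.6]
opening: 1.0
grasp_force: 0.0
```

Run:
```python
from h import *
go(.60,-.2,.30,0)
```

```text
now yaw 0.12 shift [-0.2921 -0.0093 -0.1236] wz 0.12
```

Request:
{"name": "carry_out", "arguments": {
  "steps": [-0.02,0,-0.04,0,0,0.03,1,-0.06,-0.002,-0.07,0,0,0.06,1,-0.105,-0.003,-0.09,0,0,0.12,1,-0.15,-0.005,-0.11,0,0,0.12,1,-0.195,-0.006,-0.124,0,0,0.12,1,-0.24,-0.007,-0.124,0,0,0.12,1,-0.275,-0.008,-0.124,0,0,0.12,1,-0.292,-0.009,-0.124,0,0,0.12,1,-0.292,-0.009,-0.124,0,0,0.12,1,-0.292,-0.009,-0.124,0,0,0.12,1]
}}

```text
time_s: 11.5
eef_pos: [0.6007, -0.1991, 0.3001]
eef_rot: [-0.0, 0.707, 0.707, 0.0]
wrist_force: [0.1, 0.4, -0.2]
opening: 1.002
grasp_force: 0.0
```

Run:
```python
from h import *
o,im=snap('wrist','w2.png'); print(o['eef_pos'],o['time_s'])
cv2.imwrite('pics/w2b.png',cv2.resize(cv2.imread('pics/w2.png'),(800,600),interpolation=cv2.INTER_CUBIC))
```

```text
[ 0.60067587 -0.1990536   0.30007917] 11.5
```

View pics/w2b.png

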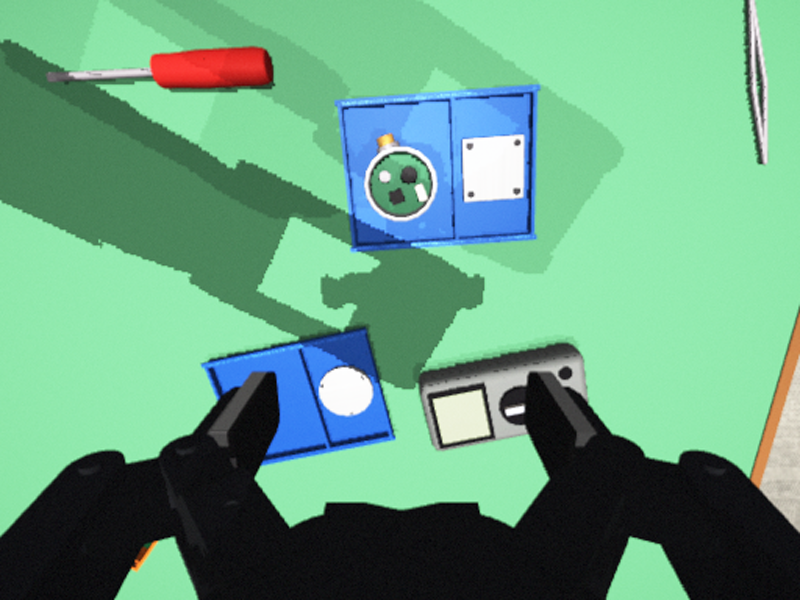

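Round unit: top ring centre (401,184), connector tip (386,139); tray_square corners (336,101), (539,86), (536,238) and (354,250).

Run:
```python
from h import *
s=1.5625
pr('round',[(401,184)],.061,(0,0),s); pr('dia',[(364,184),(438,184)],.061,(0,0),s)
c=ray('wrist',np.array((401,184))/s,.061); k=ray('wrist',np.array((386,139))/s,.036); print(k-c,np.arctan2(-(k-c)[0],(k-c)[1]))
pr('tray_sq',[(336,101),(539,86),(536,238),(354,250)],.012,(0,0),s)
go(c[0],c[1],.090,0.15)
```

```text
round c [ 0.6006 -0.1353] len [0.] ang [0.]
dia c [ 0.6006 -0.1353] len [0.053 0.053] ang [ 1.000e-01 -1.799e+02]
[-0.01122061  0.03142891 -0.025     ] 0.34291104571502473
tray_sq c [ 0.6332 -0.128 ] len [0.157 0.118 0.156 0.118] ang [   4.   -85.7 -176.1   95.1]
now yaw 0.001 shift [ 6.300e-02 -1.000e-04  2.101e-01] wz -0.149
```

Request:
{"name": "carry_out", "arguments": {
  "steps": [0.02,0,0.02,0,0,-0.12,1,0.05,0,0.05,0,0,-0.25,1,0.063,0,0.085,0,0,-0.34,1,0.063,0,0.12,0,0,-0.34,1,0.063,0,0.155,0,0,-0.34,1,0.063,0,0.185,0,0,-0.34,1,0.063,0,0.202,0,0,-0.34,1,0.063,0,0.21,0,0,-0.34,1,0.063,0,0.21,0,0,-0.34,1,0.063,0,0.21,0,0,-0.34,0.3,0.063,0,0.21,0,0,-0.34,0.3,0.063,0,0.21,0,0,-0.34,0.3,0.063,0,0.21,0,0,-0.34,0.3,0.063,0,0.21,0,0,-0.34,0.3,0.063,0,0.21,0,0,-0.34,0.3,0.063,0,0.21,0,0,-0.34,0.3,0.063,0,0.21,0,0,-0.34,0.3]
}}

```text
time_s: 13.25
eef_pos: [0.6019, -0.1374, 0.0918]
eef_rot: [0.001, 0.577, 0.817, 0.0]
wrist_force: [-1.1, 1.0, 6.9]
opening: 0.586
grasp_force: 63.6
```

Run:
```python
from h import *
a=.223; t=np.array([.505,-.3415])-.033*np.array([np.cos(a),np.sin(a)]); print(t)
go(t[0],t[1],ctrl.get_obs()['eef_pos'][2],.3)
```

```text
[ 0.47281713 -0.34879816]
now yaw 0.34 shift [-1.563e-01 -1.922e-01 -1.000e-04] wz 0.04
```

Request:
{"name": "carry_out", "arguments": {
  "steps": [0,0,-0.015,0,0,0,0.3,0,0,-0.045,0,0,0,0.3,-0.012,-0.015,-0.065,0,0,0.01,0.3,-0.032,-0.04,-0.07,0,0,0.02,0.3,-0.057,-0.07,-0.07,0,0,0.03,0.3,-0.082,-0.101,-0.07,0,0,0.04,0.3,-0.107,-0.132,-0.07,0,0,0.04,0.3,-0.132,-0.162,-0.07,0,0,0.04,0.3,-0.149,-0.183,-0.065,0,0,0.04,0.3,-0.156,-0.192,-0.05,0,0,0.04,0.3,-0.156,-0.192,-0.03,0,0,0.04,0.3,-0.156,-0.192,-0.03,0,0,0.04,0.3,-0.156,-0.192,-0.03,0,0,0.04,0.3]
}}

```text
time_s: 14.55
eef_pos: [0.4716, -0.3469, 0.1193]
eef_rot: [-0.001, 0.593, 0.805, 0.0]
wrist_force: [-0.2, 0.9, -3.4]
opening: 0.584
grasp_force: 63.3
```

Run:
```python
from h import *
go(.4728,-.3488,.0918,.3)
snap('side','s1.png'); im=cv2.imread('pics/s1.png'); cv2.imwrite('pics/s1c.png',cv2.resize(im[90:300,200:380],None,fx=2.8,fy=2.8,interpolation=cv2.INTER_CUBIC))
```

```text
now yaw 0.3 shift [-0.0023  0.0005  0.0275] wz 0.0
```

View pics/s1c.png

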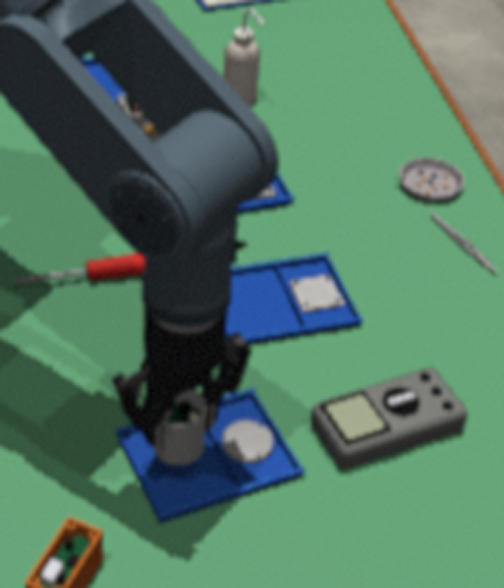

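The side view shows the round unit (crop 180,430) held upright over tray_round's larger compartment, clear of the meter. I'll lower and release it.

Request:
{"name": "carry_out", "arguments": {
  "steps": [-0.001,0,0.012,0,0,0,0.3,-0.002,0,0.021,0,0,0,0.3,-0.002,0,0.026,0,0,0,0.3,-0.002,0,0.029,0,0,0,0.3,-0.002,0,0.029,0,0,0,0.3,-0.002,0,0.029,0,0,0,0.3,-0.002,0,0.029,0,0,0,1,-0.002,0,0.029,0,0,0,1,-0.002,0,0.029,0,0,0,1,-0.002,0,0.029,0,0,0,1,-0.002,0,0.015,0,0,0,1,-0.002,0,-0.02,0,0,0,1,-0.002,0,-0.06,0,0,0,1,-0.002,0,-0.1,0,0,0,1]
}}

```text
time_s: 16.0
eef_pos: [0.4723, -0.3497, 0.2221]
eef_rot: [0.0, 0.594, 0.805, 0.0]
wrist_force: [0.9, -0.0, -0.6]
opening: 1.003
grasp_force: 0.0
```

Run:
```python
from h import *
go(.54,.14,.32,.1)
```

```text
now yaw 0.3 shift [ 0.4479  0.2094 -0.0979] wz 0.2
```

Request:
{"name": "carry_out", "arguments": {
  "steps": [0.02,0.01,-0.03,0,0,0.02,1,0.06,0.028,-0.06,0,0,0.04,1,0.1,0.047,-0.08,0,0,0.06,1,0.14,0.066,-0.098,0,0,0.08,1,0.18,0.084,-0.098,0,0,0.1,1,0.22,0.103,-0.098,0,0,0.12,1,0.26,0.122,-0.098,0,0,0.14,1,0.3,0.14,-0.098,0,0,0.16,1,0.34,0.16,-0.098,0,0,0.18,1,0.38,0.178,-0.098,0,0,0.2,1,0.415,0.194,-0.098,0,0,0.2,1,0.438,0.205,-0.098,0,0,0.2,1,0.448,0.209,-0.098,0,0,0.2,1,0.448,0.209,-0.098,0,0,0.2,1,0.448,0.209,-0.098,0,0,0.2,1]
}}

```text
time_s: 17.5
eef_pos: [0.5396, 0.139, 0.3182]
eef_rot: [0.0, 0.671, 0.741, -0.0]
wrist_force: [-1.3, -0.6, 0.9]
opening: 1.001
grasp_force: 0.0
```

Run:
```python
from h import *
o,im=snap('wrist','w3.png'); print(o['eef_pos'],o['time_s'])
cv2.imwrite('pics/w3b.png',cv2.resize(cv2.imread('pics/w3.png'),(800,600),interpolation=cv2.INTER_CUBIC))
```

```text
[0.53964157 0.13904397 0.31817844] 17.5
```

View pics/w3b.png

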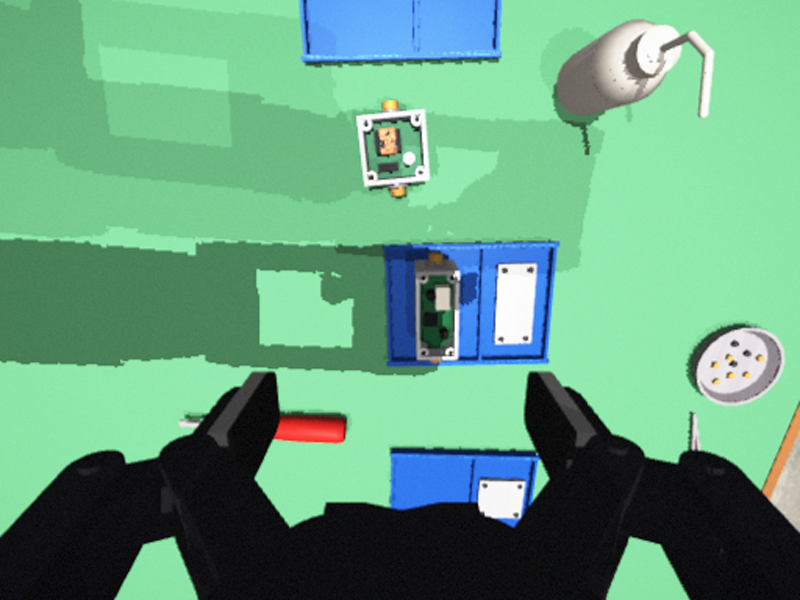

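The oblong unit stands in tray_oblong's larger compartment (438,310). The square unit is parked upright at (393,148), corners (357,115), (425,110), (429,181) and (363,188).

Run:
```python
from h import *
s=1.5625
pr('sq',[(357,115),(425,110),(429,181),(363,188)],.052,(0,0),s)
pr('obl',[(416,274),(460,270),(458,358),(416,359)],.049,(0,0),s)
go(.5225,.225,.085,.19)
```

```text
sq c [0.5254 0.2247] len [0.05  0.05  0.051 0.052] ang [   9.6  -79.8 -168.4   99. ]
obl c [0.5755 0.094 ] len [0.036 0.08  0.037 0.077] ang [  11.1  -83.2 -172.8   96.3]
now yaw 0.099 shift [ 0.0877 -0.0086  0.2331] wz -0.091
```

Request:
{"name": "carry_out", "arguments": {
  "steps": [0.03,-0.002,0.03,0,0,-0.05,1,0.065,-0.005,0.07,0,0,-0.085,1,0.087,-0.007,0.11,0,0,-0.085,1,0.087,-0.007,0.15,0,0,-0.085,1,0.087,-0.007,0.185,0,0,-0.085,1,0.087,-0.007,0.215,0,0,-0.085,1,0.087,-0.007,0.229,0,0,-0.085,1,0.087,-0.007,0.233,0,0,-0.085,1,0.087,-0.007,0.233,0,0,-0.085,1,0.087,-0.007,0.233,0,0,-0.085,0.3,0.087,-0.007,0.233,0,0,-0.085,0.3,0.087,-0.007,0.233,0,0,-0.085,0.3,0.087,-0.007,0.233,0,0,-0.085,0.3,0.087,-0.007,0.233,0,0,-0.085,0.3,0.087,-0.007,0.233,0,0,-0.085,0.3,0.087,-0.007,0.233,0,0,-0.085,0.3,0.087,-0.007,0.233,0,0,-0.085,0.3]
}}

```text
time_s: 19.25
eef_pos: [0.5251, 0.226, 0.0866]
eef_rot: [0.001, 0.639, 0.769, 0.001]
wrist_force: [-1.0, -1.1, 5.3]
opening: 0.582
grasp_force: 63.3
```

Run:
```python
from h import *
a=.075; t=np.array([.633,-.128])-.033*np.array([np.cos(a),np.sin(a)]); print(t)
go(t[0],t[1],ctrl.get_obs()['eef_pos'][2],.1)
```

```text
[ 0.60009277 -0.13047268]
now yaw 0.185 shift [-3.642e-01  8.100e-03  1.000e-04] wz 0.085
```

Request:
{"name": "carry_out", "arguments": {
  "steps": [0,0,-0.015,0,0,0,0.3,0,0,-0.05,0,0,0,0.3,-0.01,0,-0.085,0,0,0,0.3,-0.035,0.001,-0.11,0,0,0.01,0.3,-0.075,0.002,-0.12,0,0,0.02,0.3,-0.115,0.003,-0.12,0,0,0.03,0.3,-0.155,0.004,-0.12,0,0,0.04,0.3,-0.195,0.005,-0.12,0,0,0.05,0.3,-0.235,0.006,-0.12,0,0,0.06,0.3,-0.275,0.007,-0.12,0,0,0.07,0.3,-0.315,0.008,-0.12,0,0,0.085,0.3,-0.345,0.008,-0.11,0,0,0.085,0.3,-0.36,0.008,-0.09,0,0,0.085,0.3,-0.364,0.008,-0.06,0,0,0.085,0.3,-0.364,0.008,-0.035,0,0,0.085,0.3,-0.364,0.008,-0.03,0,0,0.085,0.3,-0.364,0.008,-0.03,0,0,0.085,0.3]
}}

```text
time_s: 20.95
eef_pos: [0.5981, -0.1301, 0.1144]
eef_rot: [-0.001, 0.671, 0.742, -0.0]
wrist_force: [-0.4, 0.0, -2.6]
opening: 0.58
grasp_force: 63.2
```

Run:
```python
from h import *
go(.600,-.1305,.0895,.1)
```

```text
now yaw 0.1 shift [-0.0006  0.0019  0.0249] wz 0.0
```

Request:
{"name": "carry_out", "arguments": {
  "steps": [0,0.001,0.012,0,0,0,0.3,0,0.002,0.02,0,0,0,0.3,0,0.002,0.024,0,0,0,0.3,0,0.002,0.026,0,0,0,0.3,0,0.002,0.026,0,0,0,0.3,0,0.002,0.026,0,0,0,0.3,0,0.002,0.026,0,0,0,1,0,0.002,0.026,0,0,0,1,0,0.002,0.026,0,0,0,1,0,0.002,0.026,0,0,0,1,0,0.002,0.015,0,0,0,1,0,0.002,-0.02,0,0,0,1,0,0.002,-0.06,0,0,0,1,-0.04,-0.01,-0.1,0,0,0,1,-0.08,-0.02,-0.14,0,0,0,1,-0.12,-0.03,-0.18,0,0,0,1,-0.16,-0.04,-0.21,0,0,0,1,-0.18,-0.04,-0.23,0,0,0,1,-0.18,-0.04,-0.23,0,0,0,1,-0.18,-0.04,-0.23,0,0,0,1]
}}

```text
time_s: 22.95
eef_pos: [0.5769, -0.3147, 0.3465]
eef_rot: [0.001, 0.672, 0.741, 0.0]
wrist_force: [-0.0, 0.7, -0.5]
opening: 0.998
grasp_force: 0.0
```

Run:
```python
from h import *
o,im=snap('wrist','w4.png'); print(o['eef_pos'],o['time_s'])
snap('scene','sc4.png')
cv2.imwrite('pics/w4b.png',cv2.resize(cv2.imread('pics/w4.png'),(800,600),interpolation=cv2.INTER_CUBIC))
```

```text
[ 0.57693992 -0.31468899  0.34654439] 22.95
```

View pics/w4b.png

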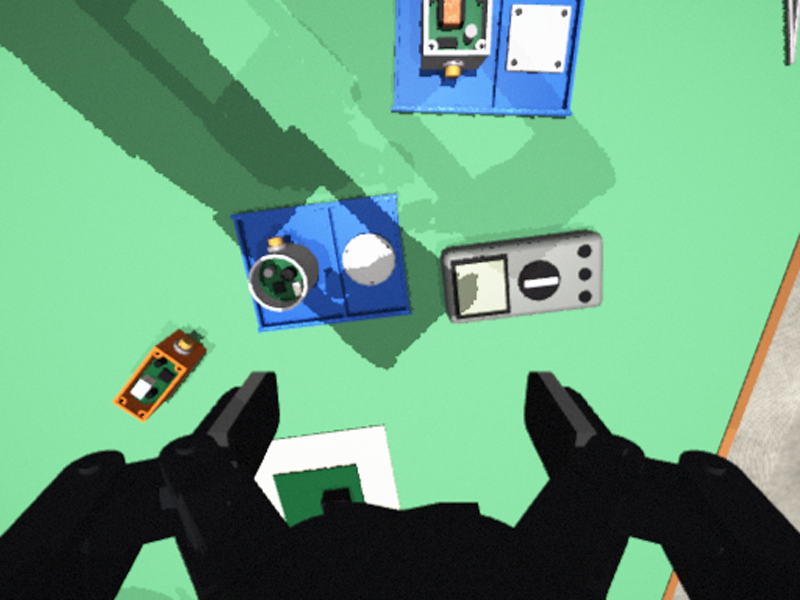

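View pics/sc4.png

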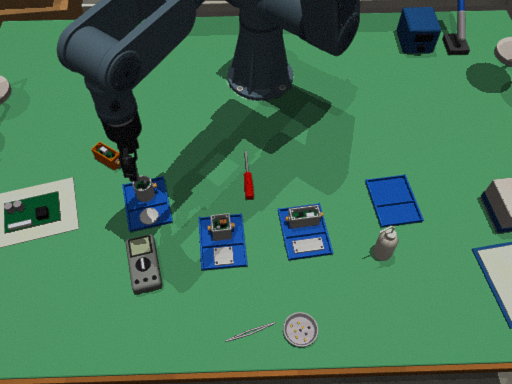

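All three units stand upright in their own trays: round (282,279 in the wrist view), square and oblong (221,226 and 305,215 in the scene view). The bystanders are unmoved and the spare tray is empty. I'll check the positions in tray frames and hand in if they're inside.

Run:
```python
from h import *
ok=True
for n,cam,uv,z,t,a in(('round','wrist',(282/1.5625,279/1.5625),.061,(.505,-.3415),.223),('square','scene',(220.5,219),.055,(.633,-.128),.075),('obl','scene',(304,211),.049,(.609,.0945),.119)):
    d=ray(cam,uv,z)[:2]-t; c,s=np.cos(a),np.sin(a); l=np.array([c*d[0]+s*d[1],-s*d[0]+c*d[1]]); print(n,l.round(3))
    ok&=-.058<l[0]<-.006 and abs(l[1])<.035
if ok: print(ctrl.hand_in())
```

```text
round [-0.028  0.007]
square [-0.041 -0.001]
obl [-0.038  0.002]
the job is handed in; nothing more can be done
None
```

Done: the round, square and oblong units each stand upright in the tray with their own lid, the spare tray and bench are clear, and the job was handed in at about 23 s; no verdict came back.

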